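# Lock the push-and-turn cap on the specimen pot

### The job

Put the winged cap on the specimen pot and lock it: turn it clockwise on the neck until its lugs drop into the gaps, push it down against the spring, turn it on clockwise to the stop and let go, so that it springs up into its catches. Be gentle, never force the cap against the pot, and leave the two vials and the dropper bottle standing where they are.

Things in the scene. Friction and masses are not known exactly. Their poses are not given: they have to be found in the camera images.
- cap: loose grey push-and-turn cap, 60 g, standing on the desk, open side down. Ribbed round skirt 62 mm outside, 54.6 mm inside diameter, slightly flared at its lower rim, 24 mm high (ceiling inside at 20 mm), with a straight grip bar on top. Origin: centre of the skirt's lower rim; x along the grip bar, z up
- cap_bar (a point): middle of the cap's grip bar, 37 mm above the cap's lower rim, on its axis. The bar is 46 mm long (along the cap's x), 12 mm wide and reaches from 24 to 50 mm above the rim
- cap_lug (a point): one of three lugs inside the cap's skirt: 10 mm wide, reaching inwards to 20 mm from the axis, 4 to 9 mm above the lower rim. This one is at the cap's +x, the others 120 degrees to either side. Point: middle of the lug, 23 mm from the axis
- pot: white specimen pot, 66 mm in diameter, on a dark square steel foot 84 x 84 x 12 mm fixed to the desk. Origin: centre of the foot's underside, z up. Shoulder at 61 mm height, above it a neck 35 mm in diameter that ends in a bayonet ring at 80 mm
- mouth (a point): centre of the flat top of the pot's bayonet ring. The ring is 49 mm in diameter and has three gaps for the lugs, each 42 degrees wide (a lug needs 28), centred at 60, 180 and 300 degrees from the pot's +x, but the ring may be clamped up to 0.3 rad off to either side; its angle is not measured. With the lugs on the ring's top the cap's origin is 4 mm below this point
- catch_level (a point): on the neck's axis, 16 mm below the mouth. Over the gaps the cap drops freely to 7 mm below the mouth, then meets the spring. Clockwise of each gap (from above) is a catch; the cap's origin must be pushed down to this level to turn under it (about 9 N; at 19 mm the skirt meets the shoulder). Gap middle to rigid stop: about 0.89 rad clockwise
- lock_level (a point): on the neck's axis, 13 mm below the mouth: where the cap's origin comes to rest when locked. The locking notch lies just before the stop, its middle 0.82 rad clockwise of the gap's middle (about 0.07 rad of play either side). Let go there, the cap springs up to this level; let go earlier it stays lower, under the catch, or pops up higher, not caught
- seal_disc (a joint): rubber-faced sprung disc, 28 mm in diameter, in the pot's neck. 0 = free, its face 13 mm above the mouth; negative = pushed down (m), -0.006 with the cap locked, -0.009 with the cap at the catch level. Spring 1 N per mm
- vial_1: small sample vial with white cap, standing on the desk, 14 mm in diameter, 42 mm tall; leave alone. Origin: centre of its underside, z up
- vial_2: small sample vial with blue cap, standing on the desk, 14 mm in diameter, 42 mm tall; leave alone. Origin: centre of its underside, z up
- reagent: dropper bottle, standing on the desk, 33 mm in diameter, 80 mm tall; leave alone. Origin: centre of its underside, z up
Not all that is in view belongs to the job. What is shaped like the pot but brown is not meant. Of the things shaped like the cap, the grey one is meant.

How it is judged:
On the way, in this order (a step that is already met when the one before it is completed fails the run):
1. the cap is on the neck: upright and centred, its lugs on the bayonet ring or lower (horizontal distance between cap and mouth below 0.005 m and z of cap in the frame of mouth below -0.002 m and angle between cap's own z axis and vertical below 0.2 rad), for 0.1 s.
2. the cap is pushed down against the spring, below the catches (horizontal distance between cap and mouth below 0.005 m and z of cap in the frame of mouth below -0.0155 m), for 0.1 s.
At the end, for the whole second after the job is handed in: The cap is locked on the pot and at rest, let go: its origin 13 mm (11.5 to 14.5) below the mouth, held there by the catches, within 4 mm of the neck's axis and level within 0.09 rad (horizontal distance between cap and mouth below 0.004 m and z of cap in the frame of mouth between -0.0145 and -0.0115 m and angle between cap's own z axis and vertical below 0.09 rad and linear speed of cap below 0.01 m/s and angular speed of cap below 0.1 rad/s); the robot touches nothing.
It fails at once if the cap is forced against the pot with more than 45 N (contact force between cap and pot above 45 N).
It fails at once if a vial or the dropper bottle is knocked over or shifted by more than 30 mm (distance of any of vial_1, vial_2, reagent from where it was at the start of the episode above 0.03 m or angle between any of vial_1, vial_2, reagent's own z axis and vertical above 0.5 rad).
It also fails if it takes over 72 s, if anything falls off the work surface, if the arm or the gripper's body presses on something with over 40 N, if the wrist force passes 120 N, or if a joint passes its speed limit or range.

### The arm

A 6-joint arm with a two-finger parallel gripper is mounted at the origin on a cart in front of the work surface, level with it; the furniture and walls round the work are solid. World frame = base frame: x ahead of the robot, y to its left, z up, the work surface at z = 0. Lengths are in m, angles in rad, forces in N, time in s.
With the tool pointing down it reaches from about 0.325 to 0.775 m from the base axis. Payload 5.5 kg.
Tool frame: the origin (TCP) lies between the finger pads; the fingertips stand 8 mm ahead of it and the grasp point (between the pads) lies 11 mm behind it (tcp_to_tips is the distance from the TCP to the fingertips, in m); z points along the fingers, y is the direction in which the jaws open and shut (so a half turn about z gives the same grasp; the last joint's range is limited). The gripper opens to 88 mm and grips with 3 to 60 N. Pads are 20 mm wide; open, the fingers measure 115 mm over their backs; the gripper's body (75 mm by 178 mm) begins 61 mm behind the grasp point.
Start: joints at [-0.057, 0.091, 1.231, -0, 1.82, -0.057], TCP at [0.6, -0, 0.231] pointing down, gripper open.
Joint ranges: [-2.87, 2.87], [-0.86, 2.18], [0.17, 2.46], [-1.51, 4.65], [0.06, 2.69], [-2.65, 2.65]. Speed limits (rad/s): [2.57, 2.57, 3.01, 3.14, 3.14, 3.14].

### API

Orientations are given as a unit quaternion [w, x, y, z].
In Python, from bench import * gives the robot as it stands. Calls block until the motion is done:
- move_to(position, orientation): joint-space move of the TCP to a pose.
- move_l(position, speed=0.15, orientation=None): straight line of the TCP; orientation=None keeps the orientation; speed is the mean speed in m/s.
- movej(angles): joint-space move.
- gripper_open() and close(): open the fingers fully, or close them until they stop; the grip force is fixed at half the most.
- hold(seconds).
- inverse_kinematics(position, orientation): joint angles nearest the present ones, or None.
- state(): the state.
- get_image(name): name is "scene" or "side" or "wrist"; returns a dict with "frame" (480x640x3 uint8, blue, green, red), "depth" (480x640 float32, m along the optical axis (not along the pixel's ray), 0 where there is no reading), "camera_matrix" (3x3 intrinsics, pixels), "k1" (the pictures are not rectified: a ray, as slopes to the right and down, at radius r is drawn at 1 + k1 r^2 times it, then the intrinsics apply), "view" (4x4, takes a point from world to camera coordinates). Camera axes: x right, y up, looking along -z (the intrinsics and any distortion apply to the point x, -y, -z); pixel columns grow to the right and rows downward; lengths in m; the calibration is good to about 2 mm. A picture is of the moment at which its call begins.
A pose or a line that the arm cannot do raises IKError and nothing moves.
- job_done(): hands the job in, once; it reports no verdict.
The state is a dict: "time": time; "joint_pos": joint angles; "dq": joint speeds; "joint_torque": joint torques, N m; "ee_pos": TCP position; "ee_rot": TCP orientation; "ft_force": force on the tool from outside, world axes, zero at the start; "moment": the same for the moment, N m; "finger_gap": finger opening in m.
Only numpy, scipy, OpenCV 4.12 (cv2) and the standard library are available. Lean on these libraries where they do the work, as an engineer would, in place of code of your own. Each camera call takes 0.05 s, during which the arm holds its last target. There are 200 camera calls.

## Working session

There is one attempt and no reset: what is moved stays moved. The work goes in short steps, each a Python script; the robot and the scene stay as the last script left them, time stands still between calls to the robot, and variables do not carry over. Pictures are saved under pics/ and viewed, about 8 in all and at most 12, crops included, and the job is handed in when it is done.

```bash
mkdir -p pics; ls; cat > h.py <<'E'
from bench import *
import numpy as np, cv2
def shot(n,f):
    im=get_image(n); cv2.imwrite(f'pics/{f}.png',im['frame']); np.savez(f'pics/{f}.npz',**{k:im[k] for k in im}); return im
def unproj(im,u,v,d=None,z=None):
    K=np.array(im['camera_matrix']);V=np.array(im['view']);k1=float(im['k1'])
    u=np.asarray(u,float);v=np.asarray(v,float)
    a=(u-K[0,2])/K[0,0];b=(v-K[1,2])/K[1,1];rd=np.hypot(a,b);r=rd.copy()
    for _ in range(20): r=rd/(1+k1*r*r)
    s=1/(1+k1*r*r);a=a*s;b=b*s
    R=V[:3,:3];c=-R.T@V[:3,3]
    ray=np.stack([a,-b,-np.ones_like(a)],-1)@R
    t=np.asarray(d)[...,None] if d is not None else ((z-c[2])/ray[...,2])[...,None]
    return c+ray*t
E
python3 - <<'E'
from h import *
a=shot('scene','s0');b=shot('side','d0');c=shot('wrist','w0')
s=state();print(s)
for i in(a,b,c):
  V=np.array(i['view']);print(-V[:3,:3].T@V[:3,3],-V[2,:3],i['k1'],i['camera_matrix'])
E
```

```text
pics
{'time': 0.15, 'joint_pos': array([-5.67068822e-02,  9.17171892e-02,  1.23159823e+00, -3.86873643e-05,
        1.81979121e+00, -5.66928661e-02]), 'dq': array([ 0.00069496, -0.00214794, -0.00187003,  0.00086784, -0.00065892,
        0.00013623]), 'joint_torque': array([ 1.35033202e-03, -4.47044814e+01, -4.06907630e+01,  6.99103042e-02,
        2.74600578e-02, -1.16549641e-04]), 'ee_pos': array([ 5.99793663e-01, -7.01245819e-06,  2.29754119e-01]), 'ee_rot': array([-5.52257311e-04,  7.07114895e-01,  7.07098262e-01, -5.18065268e-04]), 'ft_force': array([ 0.01743398, -0.40757282, -0.91680182]), 'moment': array([ 0.02982248,  0.0431197 , -0.01599961]), 'finger_gap': 0.08778955953671114}
[-0.03618391  0.44088888  0.51613903] [ 0.69669594 -0.50479394 -0.50970369] 0.055077029452107795 [[555.94132044   0.         319.04303303]
 [  0.         555.94132044 235.70256552]
 [  0.           0.           1.        ]]
[0.25442172 0.63206678 0.54151831] [ 0.35589997 -0.76043171 -0.54321159] -0.008299726768432434 [[506.28877316   0.         319.7380679 ]
 [  0.         506.28877316 234.72369936]
 [  0.           0.           1.        ]]
[0.59917206 0.08297743 0.38356177] [-8.77429572e-04 -2.98324687e-01 -9.54464044e-01] -0.04449818625925444 [[346.02084695   0.         320.96827942]
 [  0.         346.02084695 236.27004431]
 [  0.           0.           1.        ]]
```

View pics/s0.png

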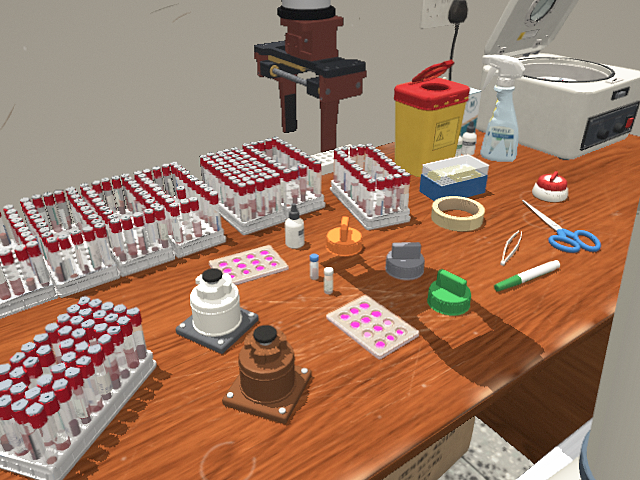

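View pics/w0.png

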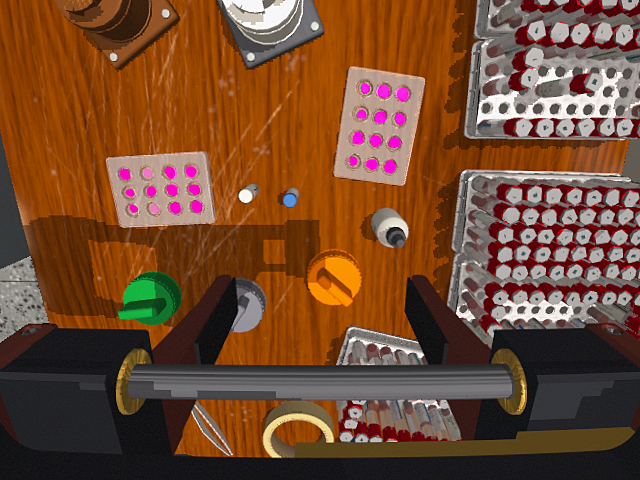

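View pics/d0.png

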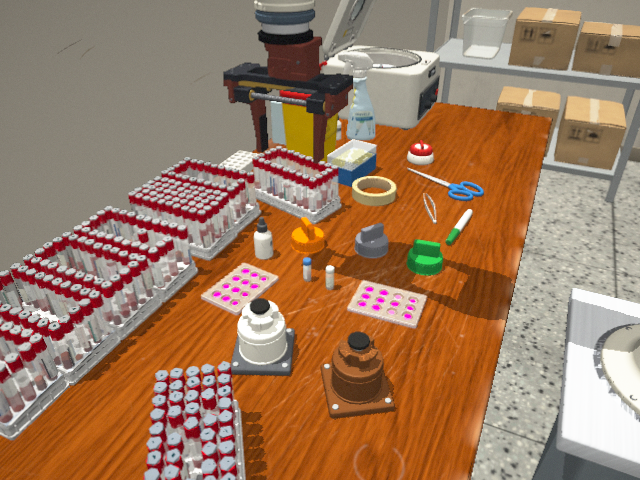

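Scene view: grey cap at about (405,260), white pot at (216,305), vials at (314,267) and (328,280), dropper bottle at (294,230). Side view: cap (372,240), pot (262,335). The wrist view shows the cap half hidden by a finger at (245,305) and the pot cut off at the top. Next I'll use depth for the rough positions.

```bash
cat > load.py <<'E'
import numpy as np
def load(f): 
    z=np.load(f'pics/{f}.npz'); return {k:z[k] for k in z}
E
python3 - <<'E'
from h import unproj
from load import *
import cv2
np.set_printoptions(precision=4,suppress=True)
for f,boxes in (('s0',dict(cap=(380,236,430,282),pot=(185,262,245,340),green=(425,268,475,318),orange=(320,214,368,260),reag=(280,205,308,250),vials=(306,250,336,296))),('d0',dict(cap=(350,218,392,262),pot=(235,295,292,365),green=(402,238,448,275),orange=(286,215,330,255),reag=(250,220,275,262),vials=(298,255,340,292)))):
    im=load(f);P=None
    vv,uu=np.mgrid[0:480,0:640]
    d=im['depth'];P=unproj(im,uu,vv,d=d)
    for n,(a,b,c,e) in boxes.items():
        Q=P[b:e,a:c].reshape(-1,3);Q=Q[(d[b:e,a:c].ravel()>0)&(Q[:,2]>0.018)]
        print(f,n,len(Q),'z99',np.percentile(Q[:,2],99.5),'min',np.percentile(Q,2,axis=0),'max',np.percentile(Q,98,axis=0))
        if n=='cap':
            t=Q[Q[:,2]>0.032];m,ev=cv2.PCACompute(t[:,:2].astype(np.float32),None);print('bar',len(t),(t[:,:2].max(0)+t[:,:2].min(0))/2,m,np.arctan2(ev[0,1],ev[0,0]),np.ptp((t[:,:2]-m)@ev[0]))
        if n=='pot':
            for lo,hi in ((.072,.079),(.0785,.083),(.090,.1)):
                t=Q[(Q[:,2]>lo)&(Q[:,2]<hi)];print(lo,len(t),t.mean(0),t.min(0),t.max(0))
E
```

```text
s0 cap 885 z99 0.05098537566812624 min [ 0.47   -0.1401  0.0188] max [ 0.5179 -0.0916  0.0502]
bar 366 [ 0.4988 -0.1202] [[ 0.4969 -0.1177]] 0.9510959 0.04522873042651214
s0 pot 2561 z99 0.0936825953725848 min [0.5155 0.171  0.02  ] max [0.5642 0.2281 0.093 ]
0.072 154 [0.5375 0.1992 0.0763] [0.5249 0.1716 0.0721] [0.5667 0.2206 0.079 ]
0.0785 355 [0.5421 0.1986 0.0802] [0.5237 0.1716 0.0785] [0.5713 0.2205 0.0825]
0.09 212 [0.5466 0.1965 0.0925] [0.5338 0.1832 0.0901] [0.5622 0.2094 0.0945]
s0 green 1083 z99 0.05105254936093214 min [ 0.3661 -0.1304  0.0187] max [ 0.4175 -0.0823  0.0507]
s0 orange 670 z99 0.05119545617470945 min [ 0.584  -0.1588  0.0186] max [ 0.6451 -0.0546  0.0505]
s0 reag 583 z99 0.07868466672104346 min [ 0.6552 -0.071   0.0187] max [ 0.7644 -0.0032  0.0753]
s0 vials 292 z99 0.043461685899985815 min [0.5157 0.0091 0.0186] max [0.5715 0.0247 0.0431]
d0 cap 679 z99 0.0523725955216357 min [ 0.4726 -0.1362  0.0189] max [ 0.5272 -0.0912  0.052 ]
bar 265 [ 0.5006 -0.1179] [[ 0.4998 -0.1166]] 0.94218284 0.047662244517174226
d0 pot 2517 z99 0.09494626399803134 min [0.5171 0.1777 0.0199] max [0.5727 0.2278 0.0944]
0.072 109 [0.5434 0.2057 0.0761] [0.5255 0.1728 0.0722] [0.5709 0.2201 0.079 ]
0.0785 410 [0.5459 0.2007 0.0809] [0.5253 0.1703 0.0787] [0.5745 0.2194 0.083 ]
0.09 252 [0.5484 0.1967 0.0935] [0.535  0.1816 0.0901] [0.5632 0.2095 0.0956]
d0 green 780 z99 0.05246011474031298 min [ 0.3688 -0.1204  0.019 ] max [ 0.4231 -0.0826  0.0519]
d0 orange 626 z99 0.05286511491241624 min [ 0.5862 -0.1101  0.019 ] max [ 0.6419 -0.0539  0.0519]
d0 reag 463 z99 0.07763549769785034 min [ 0.6576 -0.0257  0.0192] max [ 0.6848 -0.0023  0.0751]
d0 vials 263 z99 0.04558735879428372 min [0.5181 0.01   0.0187] max [0.5735 0.0252 0.0453]
```

```bash
cat >> h.py <<'E'
np.set_printoptions(precision=4,suppress=True)
def ori(psi):  # tool down, tool x at world angle psi
    from scipy.spatial.transform import Rotation as R
    c,s=np.cos(psi),np.sin(psi)
    q=R.from_matrix([[c,s,0],[s,-c,0],[0,0,-1]]).as_quat()
    return np.array([q[3],q[0],q[1],q[2]])
E
python3 - <<'E'
from h import *
s0=state()['joint_pos']
for psi in np.arange(-4.,5,.5):
    for p in ([.548,.196,.11],[.499,-.118,.035]):
        j=inverse_kinematics(np.array(p),ori(psi)); print(psi,None if j is None else j)
move_to([.548,.196,.27],ori(np.pi/2)); hold(.3); w=shot('wrist','wp')
move_to([.499,-.118,.25],ori(np.pi/2)); hold(.3); v=shot('wrist','wc')
print(state()['time'])
a=w['frame'][80:330,180:460];b=v['frame'][80:330,180:460]
cv2.imwrite('pics/wpc.png',cv2.resize(np.hstack([a,b]),(800,357)))
E
```

```text
-4.0 [ 0.285   0.0525  1.4845 -0.      1.6046 -0.4274]
-4.0 [-0.2986 -0.0927  1.7629 -0.      1.4714 -1.011 ]
-3.5 [ 0.285   0.0525  1.4845 -0.      1.6046 -0.9274]
-3.5 [-0.2986 -0.0927  1.7629 -0.      1.4714 -1.511 ]
-3.0 [ 0.285   0.0525  1.4845 -0.      1.6046 -1.4274]
-3.0 [-0.2986 -0.0927  1.7629 -0.      1.4714 -2.011 ]
-2.5 [ 0.285   0.0525  1.4845 -0.      1.6046 -1.9274]
-2.5 [-0.2986 -0.0927  1.7629 -0.      1.4714 -2.511 ]
-2.0 [ 0.285   0.0525  1.4845 -0.      1.6046 -2.4274]
-2.0 None
-1.5 None
-1.5 None
-1.0 None
-1.0 [-0.2986 -0.0927  1.7629 -0.      1.4714  2.2722]
-0.5 [ 0.285   0.0525  1.4845 -0.      1.6046  2.3558]
-0.5 [-0.2986 -0.0927  1.7629 -0.      1.4714  1.7722]
0.0 [ 0.285   0.0525  1.4845 -0.      1.6046  1.8558]
0.0 [-0.2986 -0.0927  1.7629 -0.      1.4714  1.2722]
0.5 [ 0.285   0.0525  1.4845 -0.      1.6046  1.3558]
0.5 [-0.2986 -0.0927  1.7629 -0.      1.4714  0.7722]
1.0 [ 0.285   0.0525  1.4845 -0.      1.6046  0.8558]
1.0 [-0.2986 -0.0927  1.7629 -0.      1.4714  0.2722]
1.5 [ 0.285   0.0525  1.4845 -0.      1.6046  0.3558]
1.5 [-0.2986 -0.0927  1.7629 -0.      1.4714 -0.2278]
2.0 [ 0.285   0.0525  1.4845 -0.      1.6046 -0.1442]
2.0 [-0.2986 -0.0927  1.7629 -0.      1.4714 -0.7278]
2.5 [ 0.285   0.0525  1.4845 -0.      1.6046 -0.6442]
2.5 [-0.2986 -0.0927  1.7629 -0.      1.4714 -1.2278]
3.0 [ 0.285   0.0525  1.4845 -0.      1.6046 -1.1442]
3.0 [-0.2986 -0.0927  1.7629 -0.      1.4714 -1.7278]
3.5 [ 0.285   0.0525  1.4845 -0.      1.6046 -1.6442]
3.5 [-0.2986 -0.0927  1.7629 -0.      1.4714 -2.2278]
4.0 [ 0.285   0.0525  1.4845 -0.      1.6046 -2.1442]
4.0 None
4.5 [ 0.285   0.0525  1.4845 -0.      1.6046 -2.6442]
4.5 None
2.9
```

View pics/wpc.png

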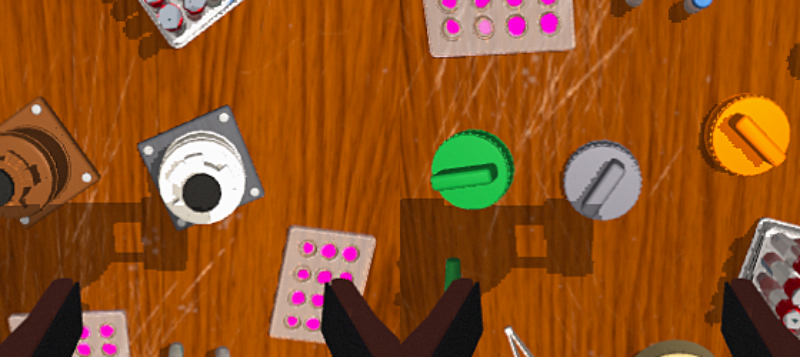

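The left half shows the pot ring at about (203,185) in the crop, and the right half shows the grey cap and its bar at about (602,182). Next I'll rectify the ring plane to read the gaps and get the cap centre and bar from the depth.

```bash
cat >> h.py <<'E'
def proj(im,P):
    K=np.array(im['camera_matrix']);V=np.array(im['view']);k1=float(im['k1'])
    c=np.asarray(P)@V[:3,:3].T+V[:3,3];a=c[...,0]/-c[...,2];b=-c[...,1]/-c[...,2];s=1+k1*(a*a+b*b)
    return np.stack([K[0,0]*a*s+K[0,2],K[1,1]*b*s+K[1,2]],-1)
def rect(im,c,z,half,n,key='frame'):
    g=np.linspace(-half,half,n);X,Y=np.meshgrid(c[0]+g,c[1]-g)
    m=proj(im,np.stack([X,Y,np.full_like(X,z)],-1)).astype(np.float32)
    return cv2.remap(im[key],m[...,0],m[...,1],cv2.INTER_LINEAR)
E
python3 - <<'E'
from h import *
from load import *
w=load('wp');v=load('wc')
vv,uu=np.mgrid[0:480,0:640]
P=unproj(v,uu,vv,d=v['depth']);hsv=cv2.cvtColor(v['frame'],cv2.COLOR_BGR2HSV)
near=np.hypot(P[...,0]-.499,P[...,1]+.118)<.042
m=near&(P[...,2]>.012)&(v['depth']>0)
c,_=cv2.findContours(m.astype(np.uint8),0,1);c=max(c,key=cv2.contourArea);print('cap sil',cv2.minEnclosingCircle(c))
t=P[near&(P[...,2]>.02)&(P[...,2]<.028)];print('disc circ',cv2.minEnclosingCircle(t[:,:2].astype(np.float32)),np.median(t[:,2]))
t=P[near&(P[...,2]>.044)];r=cv2.minAreaRect((1000*t[:,:2]).astype(np.float32));print('bar',len(t),r,t.mean(0),np.percentile(t[:,2],50))
P=unproj(w,uu,vv,d=w['depth']);near=np.hypot(P[...,0]-.548,P[...,1]-.196)<.045
for lo,hi in((.088,.1),(.077,.084),(.057,.065)):
    t=P[near&(P[...,2]>lo)&(P[...,2]<hi)];print(lo,len(t),np.median(t[:,2]),cv2.minEnclosingCircle((1000*t[:,:2]).astype(np.float32)))
t=near&(P[...,2]>.055)
c,_=cv2.findContours(t.astype(np.uint8),0,1);print('pot sil',cv2.minEnclosingCircle(max(c,key=cv2.contourArea)))
A=rect(w,(.548,.196),.08,.04,400);B=rect(load('s0'),(.548,.196),.08,.04,400)
cv2.imwrite('pics/ring.png',np.hstack([A,B]))
E
```

```text
cap sil ((323.5, 479.0), 190.50010681152344)
disc circ ((0.4990523159503937, -0.12038322538137436), 0.030787697061896324) 0.023825283877223824
bar 21876 ((494.85552978515625, -100.78814697265625), (66.2937240600586, 53.20625305175781), 43.49934005737305) [ 0.5011 -0.0933  0.3409] 0.34883432038882656
0.088 598 0.0924906946868089 ((547.11669921875, 195.9513397216797), 13.81190299987793)
0.077 888 0.0798980968511813 ((547.157958984375, 195.73394775390625), 24.7218074798584)
0.057 1244 0.06062640852587872 ((547.3544311523438, 195.84063720703125), 32.900413513183594)
pot sil ((322.5, 397.0), 166.50311279296875)
```

View pics/ring.png

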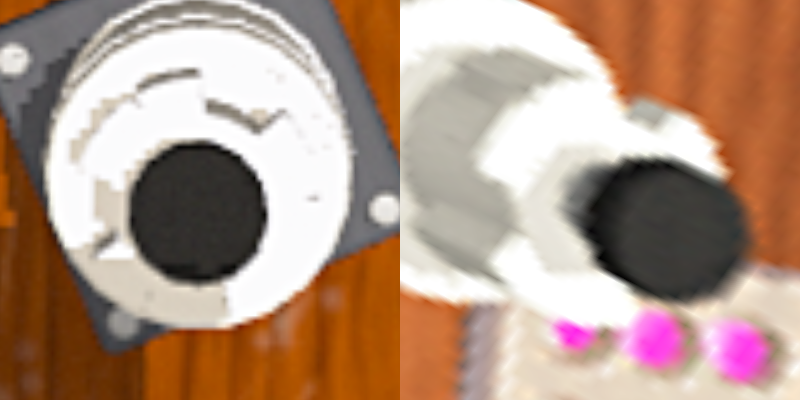

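The ring shows gap-like edges at about (110,110), (240,115) and (105,230) in the left half. I'll take the gaps from depth, by angle round the ring.

```bash
python3 - <<'E'
from h import *
from load import *
vv,uu=np.mgrid[0:480,0:640]
v=load('wc');P=unproj(v,uu,vv,d=v['depth'])
for f in('wc','s0','d0'):
    v=load(f);P=unproj(v,uu,vv,d=v['depth'])
    near=np.hypot(P[...,0]-.499,P[...,1]+.119)<.032
    t=P[near&(P[...,2]>.046)&(P[...,2]<.056)];print(f,'bar',len(t),cv2.minAreaRect((1000*t[:,:2]).astype(np.float32)),t.mean(0))
    t=P[near&(P[...,2]>.0215)&(P[...,2]<.027)];print('top',cv2.minEnclosingCircle((1000*t[:,:2]).astype(np.float32)))
H=[]
for f,c in(('wp',(.5472,.1958)),('s0',(.5472,.1958)),('d0',(.5472,.1958))):
    w=load(f);th=np.radians(np.arange(0,360,3))[:,None];r=np.array([.0205,.0215,.0225,.0235])[None]
    X=np.stack([c[0]+r*np.cos(th),c[1]+r*np.sin(th),np.full(th.shape,.08)+0*r],-1)
    px=proj(w,X).astype(np.float32)
    d=cv2.remap(w['depth'],px[...,0],px[...,1],cv2.INTER_NEAREST)
    z=unproj(w,px[...,0],px[...,1],d=d)[...,2]
    print(f);z=np.median(z,axis=1)*1000
    print(' '.join(f'{int(a*3)}:{q:.0f}' for a,q in enumerate(z)))
E
```

```text
wc bar 473 ((498.6630554199219, -120.50468444824219), (45.75826644897461, 12.03653335571289), 55.83469772338867) [ 0.4988 -0.1199  0.0493]
top ((498.7342834472656, -120.5444107055664), 30.264360427856445)
s0 bar 147 ((499.4712219238281, -120.56466674804688), (45.12862777709961, 14.38602066040039), 55.650123596191406) [ 0.4982 -0.1193  0.0489]
top ((498.6694641113281, -119.9854507446289), 30.593231201171875)
d0 bar 121 ((501.0692443847656, -119.38056182861328), (44.40113067626953, 12.425564765930176), 53.89760208129883) [ 0.5005 -0.1179  0.0499]
top ((499.950927734375, -118.46485137939453), 30.45298957824707)
wp
0:79 3:80 6:80 9:80 12:80 15:80 18:80 21:80 24:80 27:80 30:80 33:80 36:80 39:80 42:80 45:80 48:69 51:60 54:61 57:61 60:61 63:60 66:62 69:61 72:60 75:61 78:61 81:61 84:62 87:61 90:80 93:79 96:80 99:79 102:80 105:80 108:80 111:80 114:80 117:80 120:80 123:80 126:79 129:80 132:79 135:80 138:80 141:80 144:80 147:80 150:80 153:81 156:80 159:79 162:80 165:80 168:61 171:61 174:61 177:62 180:61 183:61 186:62 189:61 192:60 195:61 198:61 201:60 204:65 207:76 210:80 213:80 216:79 219:80 2
[... 1227 characters left out ...]
 54:74 57:68 60:61 63:63 66:68 69:67 72:71 75:72 78:71 81:81 84:81 87:80 90:80 93:80 96:81 99:81 102:79 105:80 108:81 111:81 114:80 117:78 120:81 123:81 126:81 129:81 132:80 135:80 138:79 141:80 144:79 147:79 150:81 153:80 156:79 159:79 162:81 165:72 168:62 171:63 174:66 177:67 180:69 183:70 186:71 189:71 192:72 195:73 198:73 201:76 204:76 207:77 210:77 213:79 216:80 219:81 222:81 225:82 228:81 231:80 234:81 237:82 240:81 243:82 246:81 249:81 252:82 255:82 258:81 261:81 264:81 267:87 270:93 273:93 276:94 279:93 282:95 285:95 288:95 291:318 294:317 297:93 300:94 303:93 306:93 309:94 312:94 315:94 318:94 321:94 324:94 327:94 330:94 333:92 336:94 339:94 342:94 345:94 348:93 351:86 354:81 357:81
```

```bash
python3 - <<'E'
from h import *
c=(.499,-.120);p=(.5477,.1958);psi=np.radians(55.8)
move_to([*c,.12],ori(psi)); move_l([*c,.0355],speed=.06); hold(.2); print(state()['ft_force'],state()['ee_pos'])
close(); hold(.3); s=state();print('gap',s['finger_gap'],s['ft_force'])
move_l([*c,.17],speed=.12); hold(.2); print(state()['ft_force'],state()['finger_gap'])
move_to([*p,.17],ori(np.radians(187.7)));hold(.1)
move_l([*p,.1365],speed=.08);hold(.5);s=state();print(s['time'],s['joint_pos'],s['ee_pos'],s['ft_force'],s['moment'],s['finger_gap'])
a=shot('scene','s1');b=shot('side','d1')
A=cv2.resize(a['frame'][180:350,130:300],(400,400));B=cv2.resize(b['frame'][220:390,175:345],(400,400))
cv2.imwrite('pics/hover.png',np.hstack([A,B]))
vv,uu=np.mgrid[0:480,0:640]
for f,im in(('s1',a),('d1',b)):
    P=unproj(im,uu,vv,d=im['depth']);n=np.hypot(P[...,0]-p[0],P[...,1]-p[1])<.05
    from scipy.optimize import least_squares
    for nm,lo,hi,R in(('skirt',.106,.122,.031),('pot',.03,.055,.033)):
        t=P[n&(P[...,2]>lo)&(P[...,2]<hi)][:,:2]
        r=least_squares(lambda q:np.hypot(*(t-q).T)-R,p,loss='soft_l1',f_scale=.001);print(f,nm,len(t),r.x,np.median(abs(r.fun)))
E
```

```text
[ 0.8105  0.14   -0.0905] [ 0.4991 -0.12    0.0358]
gap 0.011645284048682727 [-0.876  -0.0369 -0.5406]
[ 0.5672 -0.8114 -0.9734] 0.012229526478909536
10.8917 [ 0.2849  0.0432  1.4466  0.      1.6514 -1.4203] [0.5478 0.1959 0.1367] [ 0.4953 -0.3791  0.2348] [ 0.0629 -0.0458 -0.0454] 0.011978745163843422
s1 skirt 526 [0.5493 0.1962] 0.0005617873005185695
s1 pot 714 [0.5491 0.1957] 0.0005469049895536274
d1 skirt 455 [0.5499 0.1952] 0.0004626251015907787
d1 pot 609 [0.5499 0.1946] 0.0004125059028802225
```

View pics/hover.png

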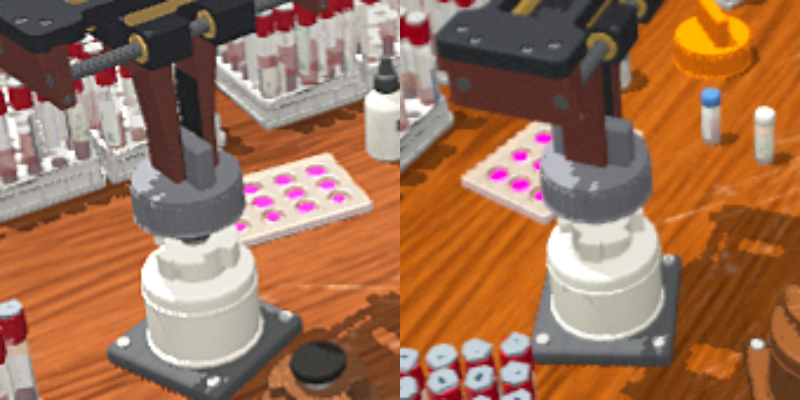

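The picture shows the cap level over the pot in both views, and the skirt and pot fits agree to within 0.6 mm. I'll lower it and probe the gap under a force limit.

```bash
cat >> h.py <<'E'
PX,PY,OFF=.5477,.1952,.0355
def F(n=4):
    v=[]
    for _ in range(n): hold(.03); v.append(state()['ft_force'])
    return np.mean(v,0)
def down(z,base,lim,step=.0005):
    """lower the cap origin to z in steps, stop at upward force lim"""
    zc=state()['ee_pos'][2]-OFF
    while zc>z+1e-5:
        zc=max(z,zc-step); move_l([PX,PY,zc+OFF],speed=.02); f=F(2)[2]-base
        if f>lim: break
    s=state();print('zcmd %.4f z %.4f f %.2f t %.1f'%(zc,s['ee_pos'][2]-OFF,f,s['time'])); return zc,f
E
python3 - <<'E'
from h import *
o=ori(np.radians(187.7))
move_l([PX,PY,.080+OFF],speed=.05,orientation=o);hold(.3);b=F(8);print(b)
zc,f=down(.0725,b[2],4)
print(F(6)-b,state()['moment'])
E
```

```text
[ 0.2806 -0.0983 -0.4542]
zcmd 0.0725 z 0.0725 f 0.19 t 17.2
[-0.1921 -0.1082  0.1376] [ 0.1069 -0.106   0.008 ]
```

```bash
python3 - <<'E'
from h import *
b=-.45
for z in(.070,.067,.0645): 
    zc,f=down(z,b,14,.001)
print(F(4),state()['finger_gap'])
E
```

```text
zcmd 0.0700 z 0.0702 f 2.57 t 18.3
zcmd 0.0670 z 0.0672 f 4.89 t 19.6
zcmd 0.0645 z 0.0652 f 6.99 t 20.6
[-0.4192 -0.016   7.1964] 0.011736137044415423
```

```bash
python3 - <<'E'
from h import *
b=-.45
down(.0625,b,14,.0007);hold(.2);s=state();print(s['ee_pos'][2]-OFF,F(4))
z=.0625+OFF
for d in np.arange(3,52,3):
    move_l([PX,PY,z],speed=.05,orientation=ori(np.radians(187.7-d)));hold(.03)
    s=state();f=s['ft_force'];print(d,s['time'],f,s['moment'][2],'z %.4f'%(s['ee_pos'][2]-OFF),s['joint_pos'][5])
    if abs(s['moment'][2])>.7 or f[2]>22 : print('stop');break
E
```

```text
zcmd 0.0625 z 0.0636 f 9.31 t 22.0
0.06357528442905891 [-1.7639 -0.4462  8.9323]
3 22.575 [-0.2784 -0.2019  9.252 ] -0.07797699298653993 z 0.0637 -1.3687743865265165
6 22.8583 [-1.1924 -0.2052  8.6939] -0.006215952919510374 z 0.0637 -1.316399301389066
9 23.1417 [-0.7334 -0.7137  8.9774] -0.10250242574749341 z 0.0638 -1.2640588401996595
12 23.425 [ 0.1971 -0.0888  8.806 ] -0.10167347834160212 z 0.0638 -1.2117370745198404
15 23.7083 [0.2762 1.1969 8.8371] -0.09582596935868753 z 0.0638 -1.1593871167486693
18 23.9917 [-0.243  -0.048   8.6421] -0.0944529045590762 z 0.0638 -1.106993628487464
21 24.275 [-0.6783 -0.0607  9.1002] -0.07810945156225149 z 0.0638 -1.0546404424109734
24 24.5583 [-0.0634  0.5503  8.2242] -0.06290048572671905 z 0.0638 -1.0023255537162894
27 24.8417 [-0.2172 -0.8224  8.5522] -0.09161347813208963 z 0.0638 -0.9499083979028723
30 25.125 [-0.1029  0.6767  7.9515] -0.02659098833843826 z 0.0639 -0.8975650645102342
33 25.4083 [-0.1376 -0.1444  7.8342] -0.04351621730395099 z 0.0638 -0.8451900603846049
36 25.6917 [-0.5811 -0.3291  7.9544] -0.030891464643281748 z 0.0639 -0.7928375565993021
39 25.975 [0.3981 0.1876 7.9888] 0.01676382688597204 z 0.0639 -0.7404992280405287
42 26.2583 [-0.3174 -0.3747  8.1496] -0.007710755688594972 z 0.0638 -0.6881232043794892
45 26.5417 [ 0.0799 -0.0885  7.9991] -0.07357373469712351 z 0.0638 -0.6357700113766106
48 26.825 [-0.099  -1.0255  8.9221] -0.04407601849994055 z 0.0639 -0.5834150541690871
51 27.1083 [-1.0061  0.7787  8.0217] 0.010200035897695296 z 0.0638 -0.5310636793298101
```

```bash
python3 - <<'E'
from h import *
o=ori(np.radians(187.7-51))
move_l([PX,PY,.0610+OFF],speed=.02);hold(.2);s=state();print(s['ee_pos'][2]-OFF,F(6))
for d in np.arange(52,64,1.5):
    move_l([PX,PY,.0610+OFF],speed=.05,orientation=ori(np.radians(187.7-d)));hold(.1)
    s=state();f=s['ft_force'];print(d,s['time'],f,s['moment'],'z %.4f'%(s['ee_pos'][2]-OFF),s['joint_pos'][5])
    if abs(s['moment'][2])>.35 or f[2]>18 : print('stop');break
a=shot('scene','s2');b=shot('side','d2')
A=cv2.resize(a['frame'][180:350,130:300],(400,400));B=cv2.resize(b['frame'][220:390,175:345],(400,400))
cv2.imwrite('pics/turned.png',np.hstack([A,B]))
E
```

```text
0.06257105113024575 [-0.422  -0.3185  9.591 ]
52.0 28.1083 [-0.9828 -0.2031  9.512 ] [-0.0805  0.1191  0.0682] z 0.0625 -0.513856517050402
53.5 28.4583 [-1.4466 -0.5439 10.2851] [-0.0902  0.1837  0.2523] z 0.0625 -0.48801849016606946
55.0 28.8083 [-0.9487 -0.6203  8.8513] [-0.1281  0.2152  0.4655] z 0.0625 -0.46223520638918547
stop
```

View pics/turned.png

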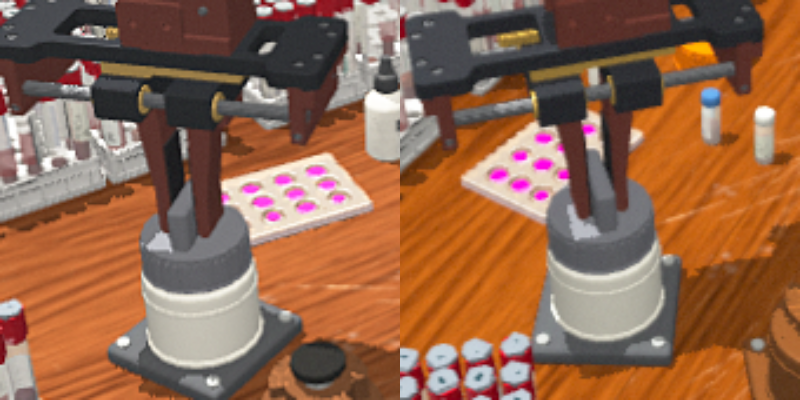

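The cap is seated on the shoulder side in both views with the bar turned, and the moment rose at about 53°, so this is the stop. I'll back off about 3° to the notch middle, ease up under force watch, then release.

```bash
python3 - <<'E'
from h import *
q=ori(np.radians(187.7-49.3))
move_l([PX,PY,.0610+OFF],speed=.05,orientation=q);hold(.1);print(state()['moment'])
zc=.0610
while zc<.0685:
    zc+=.0005; move_l([PX,PY,zc+OFF],speed=.02); s=state();f=F(2)[2]
    print('%.4f z %.4f f %.2f mz %.3f'%(zc,s['ee_pos'][2]-OFF,f,s['moment'][2]))
    if f<1: break
E
```

```text
[-0.0311  0.0851  0.0106]
0.0615 z 0.0631 f 9.30 mz 0.061
0.0620 z 0.0634 f 8.78 mz 0.063
0.0625 z 0.0638 f 8.10 mz 0.039
0.0630 z 0.0642 f 8.03 mz 0.036
0.0635 z 0.0646 f 7.29 mz 0.048
0.0640 z 0.0650 f 7.36 mz 0.015
0.0645 z 0.0654 f 6.03 mz 0.033
0.0650 z 0.0658 f 5.93 mz -0.013
0.0655 z 0.0662 f 5.33 mz 0.055
0.0660 z 0.0667 f 5.50 mz 0.014
0.0665 z 0.0669 f 5.59 mz -0.022
0.0670 z 0.0670 f 2.98 mz 0.033
0.0675 z 0.0671 f 1.00 mz 0.005
0.0680 z 0.0671 f -0.83 mz -0.043
```

The height holds at 0.067 and the force drops there, so the catch is holding the cap. Releasing now, then checking.

```bash
python3 - <<'E'
from h import *
from scipy.optimize import least_squares
move_l([PX,PY,.0677+OFF],speed=.02);gripper_open();hold(.2)
move_l([PX,PY,.25],speed=.12);move_to([.45,-.0,.3],ori(np.pi/2));hold(.5)
a=shot('scene','s3');b=shot('side','d3');print(state()['time'],state()['finger_gap'])
A=cv2.resize(a['frame'][180:350,130:350],(400,309));B=cv2.resize(b['frame'][220:390,175:395],(400,309))
cv2.imwrite('pics/end.png',np.hstack([A,B]))
vv,uu=np.mgrid[0:480,0:640];p=(.549,.1955)
for f,im in(('s3',a),('d3',b)):
    P=unproj(im,uu,vv,d=im['depth']);n=np.hypot(P[...,0]-p[0],P[...,1]-p[1])<.05
    for nm,lo,hi,R in(('skirt',.07,.088,.031),('pot',.03,.055,.033)):
        t=P[n&(P[...,2]>lo)&(P[...,2]<hi)][:,:2]
        r=least_squares(lambda q:np.hypot(*(t-q).T)-R,p,loss='soft_l1',f_scale=.001);print(f,nm,len(t),r.x,np.median(abs(r.fun)))
    t=P[n&(P[...,2]>.112)&(P[...,2]<.125)];R=cv2.minAreaRect((1000*t[:,:2]).astype(np.float32));print('bar top z',np.median(t[:,2]),R)
    t=P[n&(P[...,2]>.0885)&(P[...,2]<.095)];A_=np.c_[t[:,:2]-p,np.ones(len(t))];k=np.linalg.lstsq(A_,t[:,2],rcond=None)[0];print('top plane slope',k)
E
```

```text
38.25 0.08782162868517078
s3 skirt 525 [0.5494 0.1954] 0.0005966649987369163
s3 pot 721 [0.5491 0.1957] 0.0005591857834664551
bar top z 0.11649310843885796 ((547.4181518554688, 196.13119506835938), (11.234251022338867, 47.039005279541016), 49.03205490112305)
top plane slope [0.0062 0.0012 0.0911]
d3 skirt 496 [0.5501 0.1944] 0.000497677014427652
d3 pot 629 [0.5499 0.1946] 0.00047102299757396937
bar top z 0.11759009275087512 ((549.1071166992188, 195.4364013671875), (12.21410083770752, 45.88819885253906), 48.56180191040039)
top plane slope [ 0.0099 -0.0118  0.0921]
```

View pics/end.png

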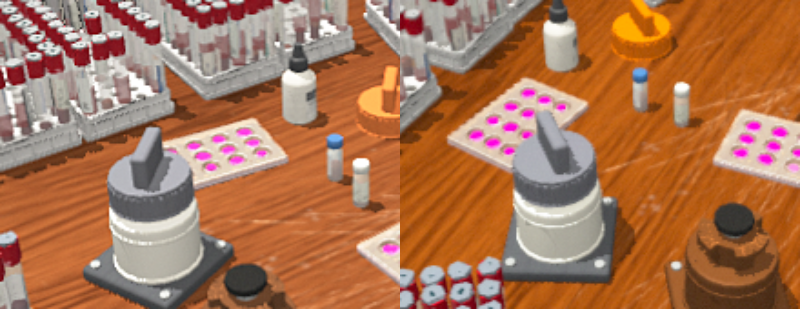

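The cap is level and centred on the pot, with its top at about 91 mm as expected for locked, and the vials and bottle are still standing. Handing in.

```bash
python3 -c "
from h import *
job_done()"
```

```text
the job is handed in; nothing more can be done
```

The cap is on the pot and locked, and I handed the job in; no verdict came back. The last check was at 38 s of the 72 s allowed.

- **Fitting:** I gripped the cap by its bar and lowered it at the gap angle measured from depth, about 188°. The lugs went straight into the gaps, so I did not have to turn the cap on top of the ring first.
- **Locking:** I pushed it down to about 17 mm below the mouth at 9–10 N and turned it clockwise to the stop, which I felt at about 53°. I then backed off about 3° to the middle of the notch, eased up and let go.
- **Lock check:** while easing up, the cap stopped rising 13 mm below the mouth and the force fell from about 5.5 N to zero, so the catches were holding it.
- **Position after release:** the skirt is within 0.5 mm of the pot's axis in both views. It is level within about 0.015 rad.
- **Surroundings:** the vials and the dropper bottle look untouched in the last picture; I did not re-measure their positions.

Some numbers did not agree exactly:
- The side camera reads the cap top about 1 mm higher than the scene camera (92.1 against 91.1 mm); it read 1–2 mm high on the cap at the start too.
- The stop came about 2° later than the nominal 0.89 rad.
- During the first part of the turn the cap was only just below the catch level, about 16.2 mm down by the arm's reading. I pushed it about 1 mm lower before finishing the turn.

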